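# Hold the solvent flask down in its sprung filling dock

### The job

Someone has left a spool of solder on the ring of the solvent filling dock: pick it off and stand it flat in the shallow metal tray. Then take the round flask, keep it upright, seat it in the dock's sprung ring and press it down as far as the ring will go, so that the filling valve stays open; finish still holding it pressed down there, without letting go. Leave everything else on the bench where it is.

Things in the scene. Friction and masses are not known exactly. Their poses are not given: they have to be found in the camera images.
- dock: Filling dock, fixed to the bench: a grey square base plate 110 x 110 mm, 12 mm thick, with three black spring cups, and above them a flat aluminium ring (the sprung cradle) 74 mm outside, 46 mm inside diameter, 10 mm thick. Origin at the centre of the plate's underside on the bench, z up; the ring is centred over it. At rest the ring's upper face is 60 mm above the bench.
- seat (a point): Centre of the cradle ring's hole, level with the ring's upper face; moves down with the ring (60 mm above the bench at rest, 40 mm fully down). The flask's ball sits on the inner rim of the ring and centres itself.
- cradle (a joint): Vertical travel of the cradle ring in m: 0 at rest (up), 0.020 fully down on its stop. Springs push it up with about 5 N at rest, rising evenly to 13 N fully down (400 N/m) (ring's own weight: 0.8 N); the flask's own weight does not push it down, and it springs back when let go.
- flask: Amber glass flask, 0.14 to 0.27 kg, on the bench. Ball 68 mm in diameter on a foot 36 mm in diameter; straight black cap, the grip, 30 mm in diameter from 78 to 118 mm above the underside. Origin at the centre of the underside, z up along the cap. In the ring the underside is 9 mm below the ring's upper face. It and the tray may stand on either side of the dock.
- spool: Full spool of solder wire with white end discs, a cylinder 58 mm in diameter and 45 mm high, 0.14 to 0.27 kg, lying flat on the dock's ring. Origin at the centre of its lower disc, axis z.
- tray: Empty shallow sheet-metal tray, fixed: 160 mm (its x) by 140 mm (its y) outside, 20 mm high, walls and floor 4 mm thick. Origin at the centre of its underside, z up.
- bottle: Bystander: straight white plastic bottle, 48 mm in diameter, 140 mm high. Origin under its centre.
- can: Bystander: straight spray can, 52 mm in diameter, 150 mm high. Origin under its centre.
- jar: Bystander: small flux jar, 42 mm in diameter, 32 mm high. Origin under its centre.
- reel: Bystander: small reel of desoldering braid, 38 mm in diameter, 16 mm high. Origin under its centre.
- driver: Bystander: screwdriver 150 mm long lying on the bench.
- phone: Bystander: black phone lying flat, 72 x 150 x 8 mm. Origin under its centre.
Mind the look-alikes: they are no part of the job. What is shaped like the dock but green or yellow is not meant. Of the things that look like the flask, the smaller one is meant.

How it is judged:
By the outcome, as a careful person would: the job done as asked, in the order asked, and still so for the second after the job is handed in, while the arm keeps its last pose, push and grip.
It also fails if it takes over 58 s, if anything falls off the work surface, if the arm or the gripper's body presses on something with over 40 N, if the wrist force passes 120 N, or if a joint passes its speed limit or range.

### The arm

A 7-joint arm with a two-finger parallel gripper is mounted at the origin on the work surface. World frame = base frame: x ahead of the robot, y to its left, z up, the work surface at z = 0. Lengths are in m, angles in degrees, forces in N, time in s.
With the tool pointing down it reaches from about 0.425 to 0.95 m from the base axis. Payload 4.7 kg.
Tool frame: the origin (TCP) lies on the centre line of the jaws, within the pads' length; the fingertips stand 25 mm ahead of it and the grasp point (between the pads) lies 6 mm ahead of it (nose_length is the distance from the TCP to the fingertips, in m); z points along the fingers, y is the line along which they close (so a half turn about z gives the same grasp; the last joint's range is limited). The gripper opens to 87 mm and grips with 3 to 60 N. Pads are 19 mm wide; open, the fingers measure 117 mm over their backs; the gripper's body (75 mm by 190 mm) begins 51 mm behind the grasp point.
Start: joints at [-1.656, 26.849, -2.785, 87.806, 1.381, 65.374, -4.715], TCP at [0.675, 0, 0.248] pointing down, gripper open.
Joint ranges: [-148.3, 148.3], [-19.14, 114.17], [-79.39, 73.82], [5.75, 140.21], [-59.74, 239.74], [12.07, 113.84], [-152.46, 152.46]. Speed limits (degrees/s): [147.25, 147.25, 180, 180, 180, 180, 180].

### API

Orientations are given as a 3x3 rotation matrix whose columns are the frame's x, y, z axes.
In Python, from rig import state, grab_frame, camera_info, job_done, find_in, nose_length gives the robot as it stands. The module is installed in compiled form; this text tells all that it offers.
- The arm moves only by the tool play_rows, never from a script. Its argument "commands" is a list that holds one entry, the list of rows, each a list of 7 numbers: the shift along the tool's x, y, z in cm, then the turn, a rotation vector about the tool's x, y, z in rad, then the closure, from -1 (fully open) to 1 (shut), so that 0 is half open. In form: [[[dx, dy, dz, wx, wy, wz, fingers], ...]]. A call has 1 to 20 rows; each row is the pose to reach, as a shift and turn from the pose commanded when the call began, along the tool's axes at that moment; what a row does not reach only later rows make up. A row lasts 1/8 s, in which the tool goes at most 62.5 mm and 10.7 degrees, less where a joint would pass 70% of its speed; a pose out of reach is approached as far as the arm can. A call with a gripper value outside its range is refused whole. The fingers move at their own pace and stop on an object; "newtons" is the grip in N (left out, the last holds). Time passes only in rows, so rows that repeat a pose let the fingers close. It gives the time, the measured TCP pose, the force, the opening and the grip force at its end, in the units of the state.
- state(): the state, without advancing time (a new reading comes with each control period).
- grab_frame(name): name is "scene" or "side" or "wrist"; returns (picture, depth): 384x512x3 uint8, red, green, blue; 384x512 float32, m along the optical axis (not along the pixel's ray), 0 where there is no reading.
- camera_info(name): a dict with "camera_matrix" (3x3 intrinsics, pixels), "view" (4x4, takes a point from world to camera coordinates). Camera axes: x right, y up, looking along -z (the intrinsics and any distortion apply to the point x, -y, -z); pixel columns grow to the right and rows downward; lengths in m; the calibration is good to about 2 mm. A picture is of the moment at which its call begins: read the wrist's pose just before it. camera_info takes no time and is no camera call; for the wrist camera it gives the pose at the moment of the call.
- job_done(): hands the job in; it is judged then, once.
Trained networks look in the newest picture that a camera, given by its name, has taken for a name from the list of things; names that differ only in an ending like _2 or _b are one class to them, and where a whole thing is asked for, a point or a joint stands for the part that bears it (a point fixed in the world has none). Each returns a list of dicts, best first, with "confidence" (0 to 1); they miss things now and then, are a little off and sometimes report something else, mostly with a low value. They report only what shows in the picture. A call takes as long as a camera call. They do not tell look-alikes from the thing itself.
- find_in(camera, target): "box" ([left, top, width, height] in pixels, round what is visible of it).
The state is a dict: "time": time; "joints": joint angles; "joint_velocities": joint speeds; "joint_torque": joint torques, N m; "tcp_pos": TCP position; "ee_rot": TCP orientation; "ft_force": force on the tool from outside, world axes, zero at the start; "torque": the same for the moment, N m; "grip_width": finger opening in m; "finger_force": force on a finger pad.
Only numpy, scipy, OpenCV 4.12 (cv2) and the standard library are available. Lean on these libraries where they do the work, as an engineer would, in place of code of your own. Each camera call takes 0.05 s, during which the arm holds its last target. There are 200 camera calls.

## Working session

There is one attempt and no reset: what is moved stays moved. The work goes in short steps, Python scripts to look and compute and a tool call to move; the robot and the scene stay as the last step left them, time stands still between calls to the robot, and variables do not carry over. Pictures are saved under pics/ and viewed, at most 10 in all, crops included, and the job is handed in when it is done.

Besides the shell and the picture viewer there is one more tool, called in YAML: its name, and indented under it one key for each argument. play_rows: Moves the arm, as the interface text tells. Its arguments: {"type":"object","properties":{"commands":{"type":"array","items":{"type":"array","items":{"type":"array","items":{"type":"number"}}}},"newtons":{"type":"number"}},"required":["commands"]}

```bash
mkdir -p pics; cat > h.py <<'E'
import numpy as np, cv2
from rig import *
def snap(cam,name=None):
    ci=camera_info(cam); p,d=grab_frame(cam)
    if name: cv2.imwrite(f'pics/{name}.png',cv2.cvtColor(p,cv2.COLOR_RGB2BGR))
    return p,d,ci
def cloud(d,ci):
    K=np.array(ci['camera_matrix']);V=np.linalg.inv(np.array(ci['view']))
    v,u=np.mgrid[:d.shape[0],:d.shape[1]]
    P=np.stack([(u-K[0,2])/K[0,0]*d,-(v-K[1,2])/K[1,1]*d,-d,np.ones_like(d)],-1)@V.T
    P=P[...,:3]; P[d<=0]=np.nan
    return P
E
python3 - <<'E'
from h import *
ims=[]
for c in ['scene','side']:
    p,d,ci=snap(c,c); P=cloud(d,ci); np.save(c+'.npy',P)
    print(c,{k:v for k,v in ci.items() if k not in('camera_matrix','view')},np.linalg.inv(ci['view'])[:3,3])
    for t in ['dock','flask','spool','tray']:
        for r in find_in(c,t):
            if r['confidence']<.2: continue
            x,y,w,h=map(int,r['box']); q=P[y:y+h,x:x+w].reshape(-1,3); q=q[q[:,2]>.008] if len(q) else q
            print(t,round(r['confidence'],2),(x,y,w,h),np.nanmedian(q,0).round(3),np.nanpercentile(q[:,2],98).round(3))
E
```

```text
scene {} [1.61888803 0.27264882 0.87311151]
dock 0.9 (362, 173, 37, 27) [0.262 0.461 0.015] 0.063
dock 0.83 (245, 204, 37, 22) [0.555 0.025 0.014] 0.071
dock 0.6 (317, 168, 32, 25) [0.255 0.261 0.015] 0.063
flask 0.85 (182, 171, 19, 28) [ 0.52  -0.289  0.058] 0.119
flask 0.6 (135, 152, 21, 38) [ 0.518 -0.498  0.079] 0.161
spool 0.8 (255, 186, 14, 21) [0.553 0.015 0.099] 0.108
tray 0.75 (316, 203, 38, 35) [0.589 0.272 0.019] 0.152
tray 0.52 (185, 231, 39, 24) [ 0.761 -0.147  0.01 ] 0.017
side {} [ 0.00590716 -0.75280781  0.68031772]
dock 0.94 (110, 145, 35, 22) [0.244 0.442 0.014] 0.062
dock 0.73 (123, 167, 42, 28) [0.237 0.247 0.014] 0.062
dock 0.61 (237, 179, 35, 26) [ 0.517 -0.002  0.014] 0.076
flask 0.92 (301, 222, 31, 40) [ 0.495 -0.309  0.057] 0.118
flask 0.83 (363, 259, 46, 65) [ 0.483 -0.522  0.081] 0.159
flask 0.26 (288, 150, 18, 14) [0.777 0.113 0.019] 0.027
spool 0.88 (251, 161, 19, 24) [ 0.527 -0.     0.094] 0.107
tray 0.59 (189, 145, 52, 30) [0.514 0.262 0.015] 0.022
tray 0.57 (346, 178, 17, 47) [ 0.691 -0.248  0.048] 0.138
```

View pics/scene.png

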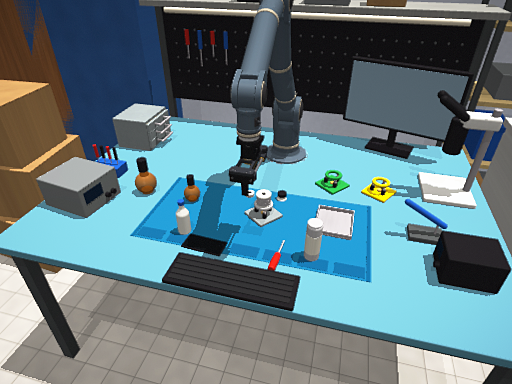

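View pics/side.png

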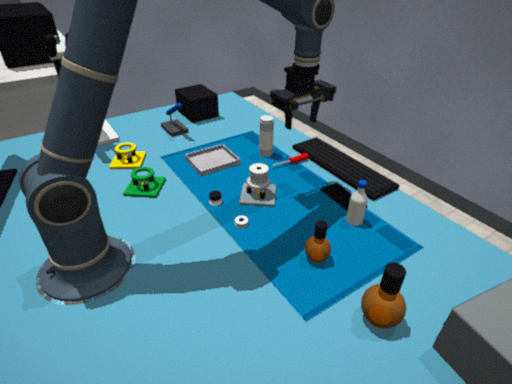

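```bash
python3 - <<'E'
from h import *
A=np.load('scene.npy').reshape(-1,3);B=np.load('side.npy').reshape(-1,3)
def c(name,x,y,r,z0,z1):
    for n,P in (('sc',A),('si',B)):
        q=P[(np.hypot(P[:,0]-x,P[:,1]-y)<r)&(P[:,2]>z0)&(P[:,2]<z1)]
        if len(q)<3: print(name,n,len(q)); continue
        print(name,n,len(q),'minmax mid',((q.min(0)+q.max(0))/2).round(3),'mean',q.mean(0).round(3),'ext',(q.max(0)-q.min(0)).round(3))
c('spooltop',.535,.005,.06,.099,.115)
c('plate',.535,.005,.10,.008,.02)
c('flasktop',.507,-.30,.05,.11,.13)
c('flaskball',.507,-.30,.06,.02,.065)
c('tray',.54,.265,.14,.012,.03)
c('can',.72,.27,.1,.13,.17)
c('bottle',.70,-.25,.1,.12,.16)
c('jar',.46,.09,.05,.022,.05)
c('reel',.44,0,.05,.010,.03)
# tray walls
for n,P in (('sc',A),('si',B)):
    q=P[(abs(P[:,0]-.54)<.12)&(abs(P[:,1]-.265)<.12)&(P[:,2]>.012)&(P[:,2]<.03)]
    print(n,cv2.minAreaRect(q[:,:2].astype(np.float32)*1000))
    q=P[(P[:,2]>.025)&(P[:,2]<.2)&(P[:,0]>.38)&(P[:,0]<.85)&(P[:,1]>-.45)&(P[:,1]<.45)]
    g=np.zeros((24,46),np.uint8)
    g[((q[:,0]-.38)/.02).astype(int).clip(0,23),((.45-q[:,1])/.02).astype(int).clip(0,44)]=1
    m,l,s,ce=cv2.connectedComponentsWithStats(g)
    for i in range(1,m): print(n,'x',(.38+.02*ce[i][1]+.01).round(3),'y',(.45-.02*ce[i][0]-.01).round(3),s[i][4])
import cv2 as v
a=v.imread('pics/scene.png')[150:270,120:370]; v.imwrite('pics/crop1.png',v.resize(a,None,fx=3.2,fy=3.2,interpolation=v.INTER_CUBIC))
E
```

```text
spooltop sc 125 minmax mid [0.534 0.018 0.105] mean [0.538 0.017 0.106] ext [0.062 0.057 0.012]
spooltop si 169 minmax mid [0.534 0.014 0.104] mean [0.533 0.013 0.105] ext [0.058 0.06  0.009]
plate sc 357 minmax mid [0.546 0.018 0.014] mean [0.55  0.021 0.013] ext [0.124 0.148 0.011]
plate si 521 minmax mid [0.533 0.012 0.014] mean [0.525 0.002 0.012] ext [0.147 0.143 0.012]
flasktop sc 33 minmax mid [ 0.51  -0.296  0.117] mean [ 0.51  -0.294  0.117] ext [0.033 0.027 0.012]
flasktop si 102 minmax mid [ 0.507 -0.298  0.115] mean [ 0.505 -0.3    0.117] ext [0.03  0.029 0.009]
flaskball sc 171 minmax mid [ 0.514 -0.292  0.043] mean [ 0.525 -0.288  0.046] ext [0.058 0.062 0.045]
flaskball si 466 minmax mid [ 0.504 -0.301  0.042] mean [ 0.493 -0.31   0.048] ext [0.063 0.061 0.045]
tray sc 190 minmax mid [0.511 0.292 0.018] mean [0.51  0.302 0.018] ext [0.168 0.141 0.013]
tray si 269 minmax mid [0.511 0.289 0.018] mean [0.51  0.285 0.017] ext [0.164 0.149 0.011]
can sc 198 minmax mid [0.716 0.231 0.142] mean [0.72  0.231 0.146] ext [0.05  0.049 0.023]
can si 130 minmax mid [0.71  0.229 0.1
[... 371 characters left out ...]
  0.031] mean [0.417 0.07  0.031] ext [0.008 0.011 0.003]
reel sc 0
reel si 59 minmax mid [0.474 0.005 0.013] mean [0.477 0.006 0.012] ext [0.029 0.042 0.005]
sc ((511.9197692871094, 291.38214111328125), (140.1628875732422, 166.25279235839844), 88.24237060546875)
sc x 0.408 y 0.063 8
sc x 0.518 y -0.288 13
sc x 0.539 y 0.017 15
sc x 0.72 y 0.23 12
sc x 0.71 y -0.24 9
sc x 0.786 y 0.116 5
sc x 0.85 y 0.12 1
sc x 0.85 y -0.02 1
sc x 0.85 y -0.06 1
sc x 0.85 y -0.12 1
si ((511.0712890625, 288.8597106933594), (147.71331787109375, 161.65846252441406), 87.85791778564453)
si x 0.404 y 0.06 7
si x 0.528 y 0.012 17
si x 0.498 y -0.305 12
si x 0.71 y 0.224 10
si x 0.694 y -0.251 9
si x 0.787 y 0.113 6
```

View pics/crop1.png

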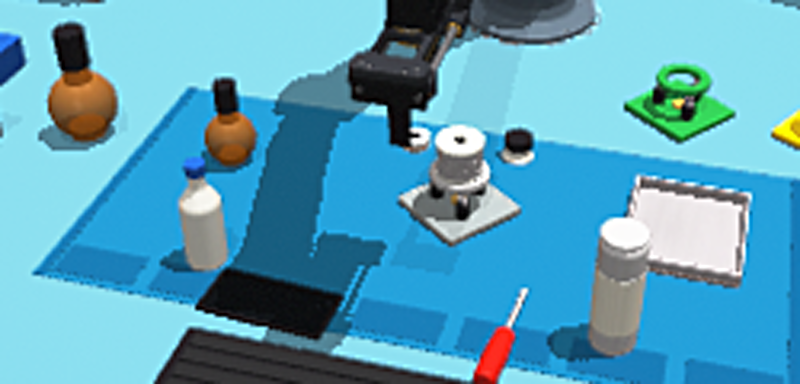

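The picture shows these candidates for the job:
- **Flasks, scene picture:** the small one at (191,188) has its top at 118 mm. The big one at (145,178) has its top at 160 mm. I choose the small one.
- **Docks:** the grey one is at (263,213) and carries the spool. The green one is at (332,182) and the yellow one at (380,188). I choose the grey one.

The tray is at (335,220), with the can beside it at (313,240).

```bash
python3 - <<'E'
from h import *
s=state(); print(s['time'],s['tcp_pos'],np.round(s['ee_rot'],3).tolist(),s['grip_width'],nose_length)
R=np.array(s['ee_rot'])
for t in ([.534,.016,.20],): print((R.T@(np.array(t)-s['tcp_pos'])*100).round(2))
print(np.round(camera_info('wrist')['view'],3).tolist())
E
```

```text
0.5 [6.75014339e-01 4.46462926e-05 2.47520859e-01] [[-0.0, 1.0, -0.0], [1.0, 0.0, 0.0], [0.0, -0.0, -1.0]] 0.0871698235683497 0.025
[  1.6  -14.1    4.75]
[[1.0, -0.0, -0.0, -0.676], [-0.0, 0.957, -0.29, 0.034], [0.0, 0.29, 0.957, -0.392], [0.0, 0.0, 0.0, 1.0]]
```

play_rows:
  commands:
    - [[0.5,-5,2,0,0,0,-1],[1.1,-10,4,0,0,0,-1],[1.6,-14.1,4.8,0,0,0,-1],[1.6,-14.1,4.8,0,0,0,-1],[1.6,-14.1,4.8,0,0,0,-1]]

```text
time: 1.12
tcp_pos: [0.5353, 0.016, 0.2004]
ee_rot: [[0.0, 1.0, 0.003], [1.0, -0.0, 0.0], [0.0, 0.003, -1.0]]
ft_force: [1.2, 0.1, 0.5]
grip_width: 0.0869
finger_force: 0.0
```

```bash
python3 - <<'E'
from h import *
p,d,ci=snap('wrist','w1'); P=cloud(d,ci).reshape(-1,3); s=state(); print(s['time'],s['tcp_pos'])
for z0,z1,n in((.100,.110,'spool'),(.055,.064,'ring'),(.008,.016,'plate')):
    q=P[(np.hypot(P[:,0]-.534,P[:,1]-.016)<(.05 if n!='plate' else .09))&(P[:,2]>z0)&(P[:,2]<z1)]
    print(n,len(q),q.min(0).round(4),q.max(0).round(4),np.median(q,0).round(4), cv2.minAreaRect((q[:,:2]*1000).astype(np.float32)),cv2.minEnclosingCircle((q[:,:2]*1000).astype(np.float32)))
E
```

```text
1.175 [0.53570718 0.01595862 0.20038888]
spool 4998 [ 0.5065 -0.0114  0.1002] [0.5637 0.0466 0.107 ] [0.5351 0.019  0.1046] ((535.0556030273438, 17.5927791595459), (57.14944076538086, 58.07481384277344), 0.5873637795448303) ((535.1845092773438, 17.590526580810547), 29.242570877075195)
ring 1415 [0.4971 0.0025 0.055 ] [0.5694 0.0544 0.064 ] [0.5286 0.0412 0.0596] ((531.9747314453125, 30.12809181213379), (72.93539428710938, 48.15688705444336), 6.077559471130371) ((533.263916015625, 18.534801483154297), 36.7415885925293)
plate 5870 [ 0.4587 -0.0568  0.008 ] [0.6082 0.0925 0.0155] [0.5312 0.0443 0.0115] ((533.4602661132812, 17.45465087890625), (110.13067626953125, 109.97864532470703), 51.46711349487305) ((533.4024047851562, 17.78672981262207), 75.33770751953125)
```

View pics/w1.png

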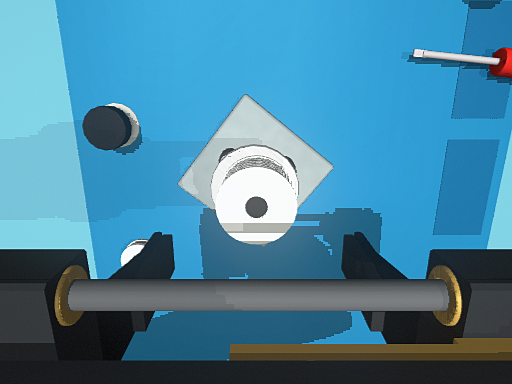

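The wrist view shows the spool's top disc at about (257,207). It lies on the grey dock plate, whose corners run from (180,183) to (332,167). The jaws straddle it.

play_rows:
  commands:
    - [[0.15,0.1,4,0,0,0,-1],[0.15,0.1,8,0,0,0,-1],[0.15,0.1,10.7,0,0,0,-1],[0.15,0.1,10.7,0,0,0,-1],[0.15,0.1,10.7,0,0,0,0.6],[0.15,0.1,10.7,0,0,0,0.6],[0.15,0.1,10.7,0,0,0,0.6],[0.15,0.1,10.7,0,0,0,0.6],[0.15,0.1,10.7,0,0,0,0.6],[0.15,0.1,10.7,0,0,0,0.6],[0.15,0.1,10.7,0,0,0,0.6]]
  newtons: 25

```text
time: 2.55
tcp_pos: [0.5351, 0.0176, 0.0927]
ee_rot: [[-0.0, 1.0, 0.0], [1.0, 0.0, 0.0], [0.0, 0.0, -1.0]]
ft_force: [-0.2, -0.0, 2.4]
grip_width: 0.0575
finger_force: 25.0
```

play_rows:
  commands:
    - [[0,0,-2.5,0,0,0,0.6],[0,0,-5,0,0,0,0.6],[5,-0.5,-5,0,0,0,0.6],[10,-1,-5,0,0,0,0.6],[15,-1.5,-5,0,0,0,0.6],[20,-2,-5,0,0,0,0.6],[25,-2.4,-4,0,0,0,0.6],[27.3,-2.4,-2,0,0,0,0.6],[27.3,-2.4,0,0,0,0,0.6],[27.3,-2.4,2,0,0,0,0.6],[27.3,-2.4,4,0,0,0,0.6],[27.3,-2.4,4.8,0,0,0,0.6],[27.3,-2.4,4.8,0,0,0,0.6]]

```text
time: 4.18
tcp_pos: [0.5107, 0.2903, 0.0439]
ee_rot: [[0.0, 1.0, -0.001], [1.0, -0.0, -0.001], [-0.001, -0.001, -1.0]]
ft_force: [-0.1, -0.6, -3.1]
grip_width: 0.0576
finger_force: 25.0
```

```bash
python3 - <<'E'
from h import *
p,d,ci=snap('wrist','w2'); s=state(); print(s['time'],s['tcp_pos'],s['ft_force'],s['grip_width'])
E
```

```text
4.225 [0.511136   0.29059912 0.04459278] [-0.43986607 -0.00402042 -2.11067535] 0.05763777793862017
```

View pics/w2.png

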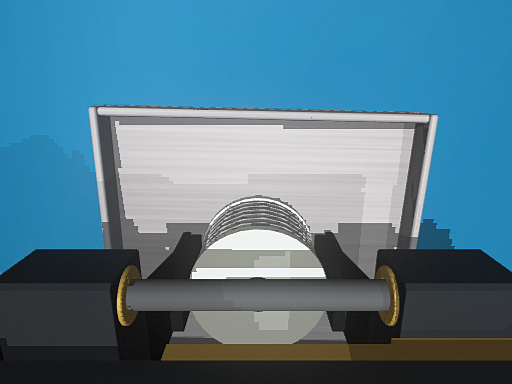

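The spool is in the jaws at (258,280), well within the tray walls. Next I lower the last 7 mm and release.

play_rows:
  commands:
    - [[0,0,0.3,0,0,0,0.6],[0,0,0.6,0,0,0,0.6],[0,0,0.75,0,0,0,0.6],[0,0,0.75,0,0,0,0.6]]

```text
time: 4.72
tcp_pos: [0.5111, 0.2906, 0.0373]
ee_rot: [[0.0, 1.0, 0.0], [1.0, -0.0, 0.0], [0.0, 0.0, -1.0]]
ft_force: [-1.2, -0.3, -0.4]
grip_width: 0.0577
finger_force: 25.0
```

play_rows:
  commands:
    - [[0,0,0,0,0,0,-0.6],[0,0,0,0,0,0,-0.6],[0,0,0,0,0,0,-0.6],[0,0,-2,0,0,0,-0.6],[0,0,-6,0,0,0,-0.6],[0,0,-11,0,0,0,-1],[0,0,-16.5,0,0,0,-1],[0,0,-16.5,0,0,0,-1]]

```text
time: 5.72
tcp_pos: [0.5135, 0.2923, 0.2073]
ee_rot: [[0.0, 1.0, 0.009], [1.0, -0.0, 0.006], [0.006, 0.009, -1.0]]
ft_force: [0.1, 0.5, 0.1]
grip_width: 0.0857
finger_force: 0.0
```

```bash
python3 - <<'E'
from h import *
p,d,ci=snap('wrist','w3'); P=cloud(d,ci).reshape(-1,3); s=state(); print(s['time'],s['tcp_pos'],s['ft_force'],s['grip_width'])
q=P[(np.hypot(P[:,0]-.511,P[:,1]-.29)<.06)&(P[:,2]>.04)&(P[:,2]<.1)]
q2=q[q[:,2]>.045]
print(q.min(0),q.max(0),np.percentile(q[:,2],[10,50,95]),cv2.minEnclosingCircle((q2[:,:2]*1000).astype(np.float32)))
A=np.c_[q2[:,:2]-q2[:,:2].mean(0),np.ones(len(q2))]; print('tilt',np.linalg.lstsq(A,q2[:,2],rcond=None)[0])
q=P[(abs(P[:,0]-.511)<.1)&(abs(P[:,1]-.29)<.1)&(P[:,2]>.014)&(P[:,2]<.024)]
print(cv2.minAreaRect((q[:,:2]*1000).astype(np.float32)))
E
```

```text
5.775 [0.5120236  0.29120331 0.20440053] [ 0.21777412 -0.69773774 -0.95706512] 0.08604114344227569
[0.4830621  0.26224156 0.04023765] [0.54018711 0.31945479 0.05082371] [0.04770378 0.04861768 0.04978457] ((511.72515869140625, 290.5252380371094), 29.216733932495117)
tilt [ 0.00105731 -0.00019401  0.04862746]
((512.3785400390625, 292.42657470703125), (140.2134552001953, 160.52439880371094), 88.70635223388672)
```

The spool stands flat in the tray: its top is at 49 mm with no tilt, and it is centred. Now the flask.

play_rows:
  commands:
    - [[-5,0,-1,0,0,0,-1],[-11,0,-1,0,0,0,-1],[-17,0,-1,0,0,0,-1],[-23,0,-1,0,0,0,-1],[-29,0,-1,0,0,0,-1],[-35,0,-1,0,0,0,-1],[-41,0,-1,0,0,0,-1],[-47,-0.3,-1,0,0,0,-1],[-53,-0.3,-1,0,0,0,-1],[-57,-0.3,-1,0,0,0,-1],[-58.7,-0.3,-1,0,0,0,-1],[-58.7,-0.3,-1,0,0,0,-1],[-58.7,-0.3,-1,0,0,0,-1]]

```text
time: 7.4
tcp_pos: [0.5085, -0.2939, 0.2115]
ee_rot: [[-0.003, 1.0, -0.001], [1.0, 0.003, 0.002], [0.002, -0.001, -1.0]]
ft_force: [0.5, 0.6, -1.1]
grip_width: 0.0873
finger_force: 0.0
```

```bash
python3 - <<'E'
from h import *
p,d,ci=snap('wrist','w4'); P=cloud(d,ci).reshape(-1,3); s=state(); print(s['time'],s['tcp_pos'],np.round(s['ee_rot'],3).tolist(),s['ft_force'],s['grip_width'])
for z0,z1 in((.112,.122),(.085,.112),(.03,.04)):
    q=P[(np.hypot(P[:,0]-.508,P[:,1]+.297)<.05)&(P[:,2]>z0)&(P[:,2]<z1)]
    print(len(q),q.min(0).round(4),q.max(0).round(4),cv2.minEnclosingCircle((q[:,:2]*1000).astype(np.float32)))
E
```

```text
7.45 [ 0.50854603 -0.29389585  0.2117303 ] [[-0.003, 1.0, -0.0], [1.0, 0.003, 0.002], [0.002, -0.0, -1.0]] [0.40865965 0.10975518 0.16290496] 0.08677115596356748
1331 [ 0.493  -0.3103  0.1121] [ 0.5222 -0.281   0.1196] ((507.7503356933594, -295.40252685546875), 14.954285621643066)
336 [ 0.4931 -0.2939  0.0851] [ 0.522  -0.2807  0.112 ] ((507.5527038574219, -293.20538330078125), 14.495312690734863)
156 [ 0.475  -0.2986  0.0325] [ 0.5412 -0.262   0.0399] ((508.0814208984375, -293.1375732421875), 33.55934524536133)
```

View pics/w4.png

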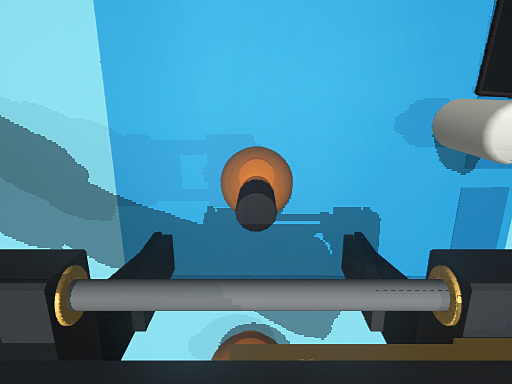

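The wrist view shows the small flask's cap at (257,212) between the jaws. The big flask is behind at (250,345) and the bottle is off to the right at (480,130).

play_rows:
  commands:
    - [[0.1,0,3,0,0,0,-1],[0.1,0,6,0,0,0,-1],[0.1,0,9,0,0,0,-1],[0.1,0,10.5,0,0,0,-1],[0.1,0,10.5,0,0,0,-1],[0.1,0,10.5,0,0,0,-1]]

```text
time: 8.2
tcp_pos: [0.5089, -0.2955, 0.1082]
ee_rot: [[-0.001, 1.0, 0.002], [1.0, 0.001, -0.001], [-0.001, 0.002, -1.0]]
ft_force: [-0.6, -0.3, -0.4]
grip_width: 0.0869
finger_force: 0.0
```

play_rows:
  commands:
    - [[0,-0.1,0,0,0,0,0.9],[0,-0.1,0,0,0,0,0.9],[0,-0.1,0,0,0,0,0.9],[0,-0.1,0,0,0,0,0.9],[0,-0.1,0,0,0,0,0.9],[0,-0.1,0,0,0,0,0.9],[0,-0.1,0,0,0,0,0.9],[0,-0.1,0,0,0,0,0.9],[0,-0.1,0,0,0,0,0.9],[0,-0.1,0,0,0,0,0.9],[0,-0.1,0,0,0,0,0.9],[0,-0.1,0,0,0,0,0.9]]
  newtons: 50

```text
time: 9.7
tcp_pos: [0.5071, -0.2954, 0.107]
ee_rot: [[-0.0, 1.0, 0.0], [1.0, 0.0, 0.0], [0.0, 0.0, -1.0]]
ft_force: [1.1, 0.2, 0.1]
grip_width: 0.0291
finger_force: 50.0
```

play_rows:
  commands:
    - [[0,-0.1,-3,0,0,0,0.9],[0,-0.1,-6.5,0,0,0,0.9],[3,0.2,-10,0,0,0,0.9],[7,0.6,-10,0,0,0,0.9],[12,1,-10,0,0,0,0.9],[17,1.5,-10,0,0,0,0.9],[22,2,-10,0,0,0,0.9],[27,2.4,-10,0,0,0,0.9],[30,2.6,-10,0,0,0,0.9],[31.3,2.6,-9,0,0,0,0.9],[31.3,2.6,-7.5,0,0,0,0.9],[31.3,2.6,-7,0,0,0,0.9],[31.3,2.6,-7,0,0,0,0.9],[31.3,2.6,-7,0,0,0,0.9]]

```text
time: 11.45
tcp_pos: [0.5333, 0.0166, 0.1773]
ee_rot: [[0.002, 1.0, 0.001], [1.0, -0.002, -0.0], [-0.0, 0.001, -1.0]]
ft_force: [0.2, 0.7, -2.9]
grip_width: 0.0291
finger_force: 50.0
```

```bash
python3 - <<'E'
from h import *
s=state(); print(s['time'],s['tcp_pos'],s['ft_force'],s['grip_width'])
p,d,ci=snap('side','s2')
cv2.imwrite('pics/s2c.png',cv2.resize(cv2.imread('pics/s2.png')[90:230,190:330],None,fx=4,fy=4,interpolation=cv2.INTER_CUBIC))
E
```

```text
11.45 [0.53330666 0.01662144 0.17727016] [ 0.17946995  0.72413241 -2.86178261] 0.02906613278294232
```

View pics/s2c.png

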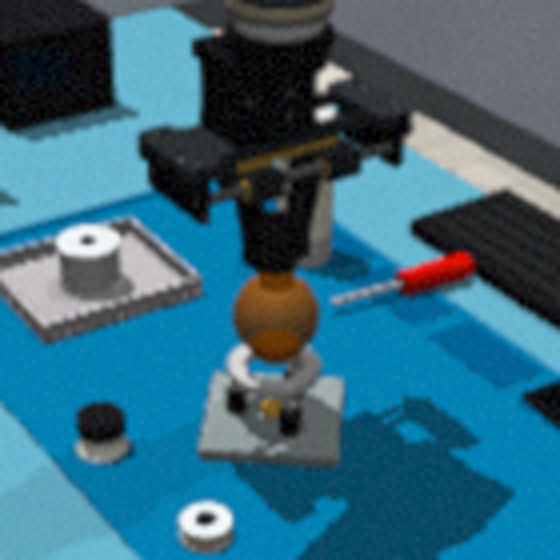

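The flask hangs upright over the ring (crop pixel (275,345)), and the spool is in the tray at (88,260). Next I lower it to seat.

play_rows:
  commands:
    - [[0,0,0.6,0,0,0,0.9],[0,0,1.2,0,0,0,0.9],[0,0,1.6,0,0,0,0.9],[0,0,2,0,0,0,0.9],[0,0,2.3,0,0,0,0.9],[0,0,2.3,0,0,0,0.9]]
  newtons: 60

```text
time: 12.25
tcp_pos: [0.5331, 0.0177, 0.1544]
ee_rot: [[-0.0, 1.0, 0.0], [1.0, 0.0, 0.0], [0.0, 0.0, -1.0]]
ft_force: [-2.5, 0.5, 4.0]
grip_width: 0.0289
finger_force: 60.0
```

play_rows:
  commands:
    - [[0,0,0.4,0,0,0,0.9],[0,0,0.8,0,0,0,0.9],[0,0,1.2,0,0,0,0.9],[0,0,1.5,0,0,0,0.9],[0,0,1.6,0,0,0,0.9],[0,0,1.7,0,0,0,0.9],[0,0,1.7,0,0,0,0.9],[0,0,1.7,0,0,0,0.9]]

```text
time: 13.25
tcp_pos: [0.5332, 0.0177, 0.1379]
ee_rot: [[-0.0, 1.0, 0.001], [1.0, 0.0, 0.0], [0.0, 0.001, -1.0]]
ft_force: [-4.3, 1.2, 9.3]
grip_width: 0.0292
finger_force: 60.0
```

play_rows:
  commands:
    - [[0,-0.05,0.1,0,0,0,0.9],[0,-0.1,0.2,0,0,0,0.9],[0,-0.1,0.2,0,0,0,0.9],[0,-0.1,0.2,0,0,0,0.9]]

```text
time: 13.75
tcp_pos: [0.5331, 0.0178, 0.1372]
ee_rot: [[0.0, 1.0, 0.003], [1.0, -0.0, 0.0], [0.0, 0.003, -1.0]]
ft_force: [-4.3, 0.4, 16.0]
grip_width: 0.0289
finger_force: 60.1
```

```bash
python3 - <<'E'
from h import *
for c in('side','scene','wrist'):
    p,d,ci=snap(c,'f_'+c); P=cloud(d,ci).reshape(-1,3)
    r=np.hypot(P[:,0]-.5334,P[:,1]-.0176); q=P[(r>.031)&(r<.036)&(P[:,2]>.025)&(P[:,2]<.07)]
    print(c,len(q),np.percentile(q[:,2],[50,75,90,97]).round(4) if len(q) else '')
s=state(); print(s['time'],s['tcp_pos'],s['ft_force'],s['grip_width'])
a=cv2.imread('pics/f_side.png')[90:230,190:330]; cv2.imwrite('pics/fc.png',cv2.resize(a,None,fx=4,fy=4,interpolation=cv2.INTER_CUBIC))
E
```

```text
side 126 [0.0569 0.0631 0.067  0.0689]
scene 87 [0.044  0.0635 0.0673 0.0688]
wrist 1278 [0.04   0.0647 0.0678 0.0695]
13.9 [0.53315556 0.01781846 0.13719395] [-3.96816086  0.01745809 16.24793375] 0.02892888893245915
```

View pics/fc.png

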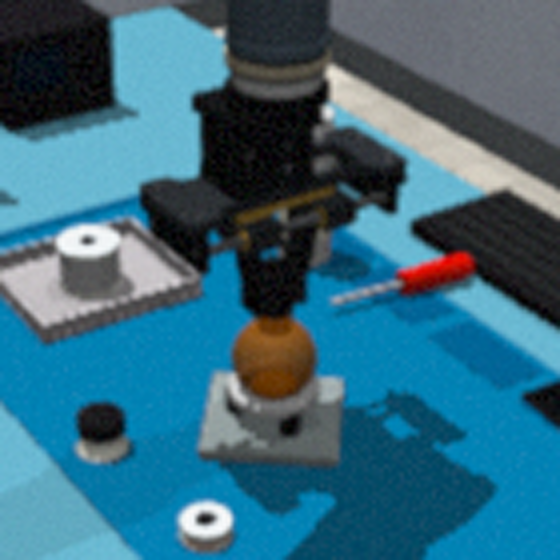

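The flask sits in the ring at crop pixel (275,365). The ring reads 40 mm above the bench, so it is on its stop, and the force is steady at 16 N.

```bash
python3 -c "
from rig import *
print(job_done())"
```

```text
the job is handed in; nothing more can be done
None
```

The job is handed in: the spool stands flat in the tray, and the small flask is seated upright in the grey dock, still gripped and held with the ring fully down (about 40 mm above the bench, steady at 16 N), at about 14 s of the 58 s allowed.

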